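Gauge a printed denture-resin bar in the bench micrometer

ROBOT

A 7-joint arm with a two-finger parallel gripper is mounted at the origin on the work surface. World frame = base frame: x ahead of the robot, y to its left, z up, the work surface at z = 0. Lengths are in mm, angles in rad, forces in N, time in s.
With the tool pointing down it reaches from about 400 to 875 mm from the base axis. Payload 4.4 kg.
Tool frame: the origin (TCP) lies at the very end of the fingers, on their centre line; the grasp point (between the pads) lies 19 mm behind it; z points along the fingers, y is the line along which they close (so a half turn about z gives the same grasp; the last joint's range is limited). The gripper opens to 85 mm and grips with 20 to 120 N. Pads are 22 mm wide; open, the fingers measure 114 mm over their backs; the gripper's body (76 mm by 85 mm) begins 54 mm behind the grasp point. The pads swing forward as they close: fully open they stand 13 mm farther back than shut.
Start: joints at [1.275, 0.628, 0.038, 1.517, -0.027, 0.996, -0.02], TCP at [148.086, -632.92, 231.313] pointing down, gripper open.
Joint ranges: [-3.06, 3.06], [-0.37, 2.12], [-1.25, 1.32], [0.18, 2.47], [-1.1, 4.24], [0.23, 1.98], [-2.94, 2.94]. Speed limits (rad/s): [2.57, 2.57, 3.14, 3.14, 3.14, 3.14, 3.14].

INTERFACE

Orientations are given as [roll, pitch, yaw] about the fixed x, y, z axes, in that order (R = Rz(yaw) Ry(pitch) Rx(roll)).
In Python, from cell import read_state, get_image, camera_info, finish_job gives the robot as it stands.
- The arm moves only by the tool play_rows, never from a script. Its argument "deltas" is one flat list of numbers, 7 for each row, row after row: the shift along the tool's x, y, z in mm, then the turn, a rotation vector about the tool's x, y, z in rad, then the opening, from 0 (shut) to 1 (fully open). In form: [dx, dy, dz, ax, ay, az, grip, dx, dy, dz, ax, ay, az, grip, ...]. A call has 1 to 10 rows; each row is the pose to reach, as a shift and turn from the pose commanded when the call began, along the tool's axes at that moment; what a row does not reach only later rows make up. A row lasts 1/8 s, in which the tool goes at most 62.5 mm and 10.7 degrees, less where a joint would pass 70% of its speed; a pose out of reach is approached as far as the arm can. A call with a gripper value outside its range is refused whole. The fingers move at their own pace and stop on an object; the grip force is fixed at half the most. Time passes only in rows, so rows that repeat a pose let the fingers close. It gives the time, the measured TCP pose, the force, the opening and the grip force at its end, in the units of the state.
- read_state(): the state, without advancing time (a new reading comes with each control period).
- get_image(name): name is "scene" or "top" or "wrist"; returns the picture (384x512x3 uint8, red, green, blue); there is no depth.
- camera_info(name): a dict with "fx", "fy", "cx", "cy" (pixels), "T" (4x4, takes a point from camera to world coordinates). Camera axes: x right, y down, z forward; pixel columns grow to the right and rows downward; lengths in mm; the calibration is good to about 2 mm. A picture is of the moment at which its call begins: read the wrist's pose just before it. camera_info takes no time and is no camera call; for the wrist camera it gives the pose at the moment of the call.
- finish_job(): hands the job in; it is judged then, once.
The state is a dict: "clock": time; "qpos": joint angles; "qd": joint speeds; "tau": joint torques, N m; "eef_pos": TCP position; "tool_rot": TCP orientation; "force": force on the tool from outside, world axes, zero at the start; "torque": the same for the moment, N m; "width": finger opening in mm; "gripper_force": force on a finger pad.
Only numpy, scipy, OpenCV 4.12 (cv2) and the standard library are available. Lean on these libraries where they do the work, as an engineer would, in place of code of your own. Each camera call takes 0.05 s, during which the arm holds its last target. There are 200 camera calls.

TASK

Take the pink test bar from the white rest and slide it lengthwise under the spindle of the bench micrometer, flat on the steel stage, pushing it gently home against the brass side fence and end stop. Then close the spindle on it by turning the small ratchet knob on top clockwise, never the thimble below it, until the ratchet has slipped about a quarter turn (no more than half a turn), and let go with the bar still clamped. Leave the other bars and everything else alone.

Things in the scene. Friction and masses are not known exactly. Their poses are not given: they have to be found in the camera images.
- bar_pink: the bar to be measured: pink printed resin, 120 long (x), 13 wide (y), 8 thick (z) mm, 12 to 21 g; either end first, same side up. Origin: centre of its underside. It starts flat across the white rest, underside 24 mm above the table. Home, it juts out 41 to 49 mm before stage and base and stays put when let go. Press it on the stops with 1 N or more; over 15 N fails
- bar_ivory: bystander: ivory bar of the same size in another notch of the rest
- bar_amber: bystander: amber-brown bar of the same size in another notch of the rest
- rack: white toothed rest, fixed, 56 (x) by 170 (y) mm. Origin: centre of its underside. Bars lie along its x, 55 mm apart in y, undersides 24 mm above the table, in notches 20 mm wide with teeth to 30 mm: lift straight up first. Each bar overhangs the rest about 30 mm at both ends, with only the table below
- stand: bench micrometer, fixed. Origin: on the table, below the spindle axis; x points from the open front to the column, z up. Grey base 110 mm wide, x -50 to 115 mm. Steel stage 60 mm wide, x -50 to 45, its surface 45 mm above the table. Arm 74 to 104 mm high, x -16 to 110; readout box on it to 120 mm; column at x 88, 165 mm high. The bar goes in from the front along x
- stage_mid (a point): on the stage surface, on the spindle axis. Brass stops are screwed to the stage and were set by eye, their exact places not measured, so feel for them: side fence (square_c1), 62 mm long, between x -41 and 29, face 3.5 to 9.5 mm to the +y side; end stop (square_c0), face 21 to 29 mm behind in +x. Both 13 mm high, square to the stand and hard
- spindle_tip (a point): centre of the flat lower end of the round steel spindle, 6.4 mm diameter. It starts 11.5 to 15.5 mm above the stage, so 3.5 to 7.5 mm above a bar lying there, and comes down without turning, 10 mm per turn of the thimble
- spindle: the spindle, origin at its lower end. It bears on the bar with about 14 N when the ratchet slips, and stays clamped when the knob is let go; more than 25 N on the bar is overtightened
- thimble_foot (a point): on the axis, at the lower end of the thimble: aluminium sleeve with a red line, 20 mm diameter, from 120 to 150 mm above the table. It turns in place, without rising or sinking, with about 0.03 N m of friction. Not to be gripped or leaned on
- ratchet_grip (a point): on the axis, half way up the ratchet knob: dark knurled cylinder, white line on top, 13 mm diameter, 150 to 168 mm above the table. Grip it across from above at any yaw. Turned clockwise (seen from above) it takes the thimble along until the spindle bears on the bar; then at about 0.05 N m it slips and turns alone. Anticlockwise it takes the thimble back: let go before turning back
- thimble (a joint): angle of the thimble in rad, grows clockwise seen from above and lowers the spindle 1.59 mm per rad. It starts between 1.6 and 4.1; with the bar in place it comes to rest at about 6.5
- ratchet (a joint): angle by which the ratchet knob has slipped on the thimble, rad, clockwise positive, 0 at the start
- bottle: bystander: blue water bottle, 184 mm high, 68 mm diameter; origin under its centre
- caliper: bystander: digital caliper, 230 mm long, lying on the table; origin under the middle of its beam
- glasses_box: bystander: black box 75 by 130 by 40 mm; origin under its centre
- mirror_box: bystander: clear box with blue rim 60 by 90 by 30 mm; origin under its centre
Things that resemble listed ones, but are neither listed nor needed, are in the scene too. What is shaped like the stand but turquoise is not meant.

How it is judged (in metres and radians):
On the way, in this order (a step that is already met when the one before it is completed fails the run):
1. the pink bar lies flat on the stage within 2 mm of stop and fence, square, and is pressed on the end stop with more than 1 N (((x of square_c0 in the frame of bar_pink between 0.063 and 0.067 m and y of square_c1 in the frame of bar_pink between 0.0095 and 0.0135 m) or (x of square_c0 in the frame of bar_pink between -0.067 and -0.063 m and y of square_c1 in the frame of bar_pink between -0.0135 and -0.0095 m)) and z of square_c0 in the frame of bar_pink between 0.0045 and 0.0085 m and angle between the x axis of bar_pink and the x axis of stand, either way round below 0.05 rad and contact force between bar_pink and square_c0 above 1 N), for 0.1 s.
2. the ratchet has slipped at least 0.6 rad with the spindle bearing on the bar (value of joint ratchet above 0.6 rad and contact force between spindle and bar_pink above 4 N), for 0.2 s.
At the end, for the whole second after the job is handed in: The pink bar lies still and flat on the stage within 2 mm of end stop and side fence, within 0.05 rad of square, the spindle bears on it with more than 4 N, and the ratchet has slipped at least 0.6 rad (all of step 2 and ((x of square_c0 in the frame of bar_pink between 0.063 and 0.067 m and y of square_c1 in the frame of bar_pink between 0.0095 and 0.0135 m) or (x of square_c0 in the frame of bar_pink between -0.067 and -0.063 m and y of square_c1 in the frame of bar_pink between -0.0135 and -0.0095 m)) and z of square_c0 in the frame of bar_pink between 0.0045 and 0.0085 m and angle between the x axis of bar_pink and the x axis of stand, either way round below 0.05 rad and linear speed of bar_pink below 0.01 m/s); the robot touches nothing.
It fails at once if the bar is driven against stop or fence with more than 15 N (contact force between bar_pink and square_c0 above 15 N or contact force between bar_pink and square_c1 above 15 N).
It fails at once if the spindle is overtightened or rammed: more than 25 N on the bar (contact force between spindle and bar_pink above 25 N).
It fails at once if the thimble itself is gripped or leaned on with more than 10 N (contact force between the fingers and thimble_c0 above 10 N).
It fails at once if the ratchet is left slipping for more than half a turn (value of joint ratchet above 3.14 rad).
It fails at once if another bar is shifted by more than 15 mm, or another thing on the table by more than 30 mm (distance of any of bar_ivory, bar_amber from where it was at the start of the episode above 0.015 m or distance of any of bottle, caliper, glasses_box, mirror_box from where it was at the start of the episode above 0.03 m).
It also fails if it takes over 72 s, if anything falls off the work surface, if the arm or the gripper's body presses on something with over 40 N, if the wrist force passes 120 N, or if a joint passes its speed limit or range.

## Working session

There is one attempt and no reset: what is moved stays moved. The work goes in short steps, Python scripts to look and compute and a tool call to move; the robot and the scene stay as the last step left them, time stands still between calls to the robot, and variables do not carry over. Pictures are saved under pics/ and viewed, at most 10 in all, crops included, and the job is handed in when it is done.

Besides the shell and the picture viewer there is one more tool, called in YAML: its name, and indented under it one key for each argument. play_rows: Moves the arm, as the interface text tells. Its arguments: {"type":"object","properties":{"deltas":{"type":"array"}},"required":["deltas"]}

```bash
mkdir -p pics; ls
python3 - <<'E'
from cell import *
import cv2
s=read_state();print(s)
for n in("scene","top"):
    i=get_image(n);cv2.imwrite(f"pics/{n}0.png",i[:,:,::-1]);c=camera_info(n);print(n,c)
E
```

```text
pics
{'clock': 0.0, 'qpos': array([ 1.27522609,  0.62935544,  0.03844023,  1.51836715, -0.02698478,
        0.99631912, -0.01998135]), 'qd': array([-1.89211409e-03,  1.44994836e-03,  1.44712910e-03,  3.89804033e-06,
       -7.77413069e-04, -6.45153096e-04, -1.90497620e-03]), 'tau': array([-4.78182392e-04, -5.63418317e+01,  1.22608759e+00, -1.93454254e+01,
        1.10835434e-02,  1.04989790e-02, -1.77860721e-05]), 'eef_pos': array([ 147.92039154, -632.29497863,  230.38331561]), 'tool_rot': array([-3.13966197e+00,  3.78573390e-05,  2.29798621e-01]), 'force': array([-0.78613225,  0.48637512, -0.99518935]), 'torque': array([-0.0204723 , -0.02878576, -0.04529562]), 'gripper_force': 0.0, 'width': 85.30170751506405}
scene {'fx': 495.2401611153411, 'fy': 495.2401611153411, 'cx': 264.93259701194404, 'cy': 189.98483238277876, 'T': array([[ 8.54931904e-01,  4.38615495e-01, -2.76961888e-01,
         8.76714402e+02],
       [ 5.18723600e-01, -7.27132677e-01,  4.49670876e-01,
        -6.65428922e+02],
       [-4.15542529e-03, -5.28104646e-01, -8.49169133e-01,
         1.34780859e+03],
       [ 0.00000000e+00,  0.00000000e+00,  0.00000000e+00,
         1.00000000e+00]])}
top {'fx': 451.35620768941726, 'fy': 451.35620768941726, 'cx': 256.61448601505197, 'cy': 191.84639972914323, 'T': array([[-1.61179992e-02, -9.79542812e-01,  2.00589357e-01,
         1.94575736e+02],
       [-9.99861427e-01,  1.49547845e-02, -7.31301993e-03,
        -4.38959157e+01],
       [ 4.16364548e-03, -2.00679432e-01, -9.79648115e-01,
         1.45892728e+03],
       [ 0.00000000e+00,  0.00000000e+00,  0.00000000e+00,
         1.00000000e+00]])}
```

View pics/scene0.png

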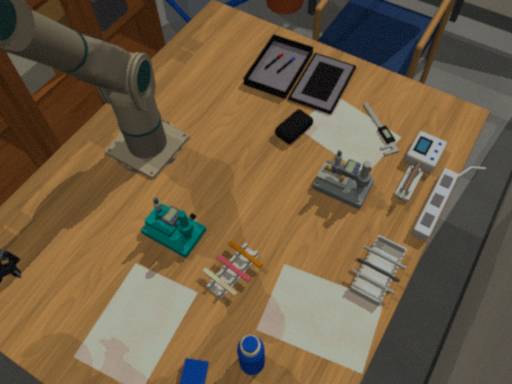

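View pics/top0.png

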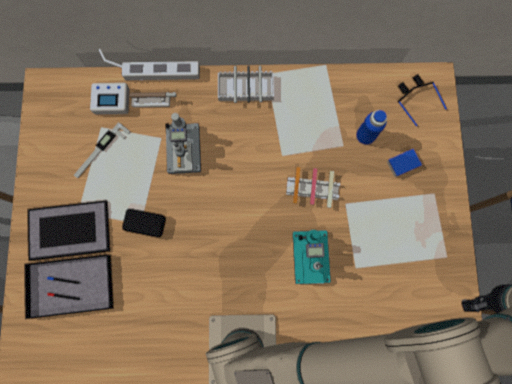

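Scene view: grey stand at (343,180), its turquoise lookalike at (173,228). The white rest is at (233,270) with the pink bar in the middle; the other grey rack with dark rods at (378,268) is a lookalike. Top view: stand (183,148), rest (313,187), pink bar (313,187), ivory (331,188), amber (297,183).

```bash
cat > h.py <<'E'
import numpy as np, cv2
from cell import *
from scipy.spatial.transform import Rotation as R
def ray(c,u,v):
    d=c["T"][:3,:3]@np.array([(u-c["cx"])/c["fx"],(v-c["cy"])/c["fy"],1]);return c["T"][:3,3],d
def onz(c,u,v,z):
    o,d=ray(c,u,v);return o+d*(z-o[2])/d[2]
def proj(c,p):
    q=np.linalg.inv(c["T"])@np.append(p,1);return np.array([c["fx"]*q[0]/q[2]+c["cx"],c["fy"]*q[1]/q[2]+c["cy"]])
def pink(i):
    h=cv2.cvtColor(i,cv2.COLOR_RGB2HSV);m=cv2.inRange(h,(160,80,90),(178,255,255))
    n,l,st,ce=cv2.connectedComponentsWithStats(m);k=1+np.argmax(st[1:,4]);return (l==k).astype(np.uint8),st[k],ce[k]
def rect(c,m,z):
    # rectangle of mask on plane z, world
    p=np.array([onz(c,u,v,z)[:2] for v,u in zip(*np.nonzero(m))],np.float32);return cv2.minAreaRect(p)
E
python3 - <<'E'
from h import *
c=camera_info("top");i=cv2.imread("pics/top0.png")[:,:,::-1].copy()
m,st,ce=pink(i);print(st,ce,rect(c,m,32))
c2=camera_info("scene");i2=cv2.imread("pics/scene0.png")[:,:,::-1].copy()
m,st,ce=pink(i2);print(st,ce,rect(c2,m,32))
print([onz(c,*p,0)[:2].round() for p in [(166,122),(166,174),(200,174),(200,122)]], onz(c,178,118,165))
def z(i,x,y,w,h,f):return cv2.resize(i[y:y+h,x:x+w],None,fx=f,fy=f,interpolation=cv2.INTER_CUBIC)
a=z(i,150,100,70,80,5);b=z(i,275,150,70,80,5)
cv2.imwrite("pics/crop1.png",np.hstack([a,b])[:,:,::-1])
E
```

```text
[311 169   6  35 122] [313.25409836 185.8852459 ] ((503.776123046875, -238.3870849609375), (11.536175727844238, 114.06035614013672), 83.03306579589844)
[218 255  32  26 149] [233.27516779 267.9261745 ] ((504.9269104003906, -238.6133270263672), (12.770276069641113, 114.99852752685547), 82.52230072021484)
[array([741., 250.]), array([558., 245.]), array([557., 132.]), array([739., 134.])] [691.17656817 180.58928241 165.        ]
```

View pics/crop1.png

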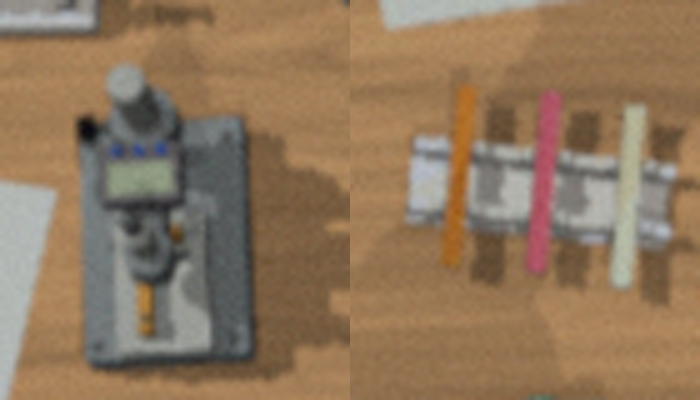

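The crop confirms it: pink is the middle bar of the white toothed rest. The grey stand has its column away from the robot and its brass fence on the left, so its x points roughly along world +x.

```bash
cat >> h.py <<'E'
def tool():
    s=read_state();r=R.from_euler("xyz",s["tool_rot"]);return s,s["eef_pos"],r
def to(p,yaw):
    s,e,r=tool();t=R.from_euler("xyz",[np.pi,0,yaw]);d=r.inv().apply(np.array(p)-e);w=(r.inv()*t).as_rotvec()
    print("d",d.round(1),"w",w.round(3),"rows",np.linalg.norm(d)/62.5,np.linalg.norm(w)/.187)
E
python3 - <<'E'
from h import *
c=camera_info("wrist");s,e,r=tool();T=c["T"]
print("cam off in tool",r.inv().apply(T[:3,3]-e).round(1),(r.inv()*R.from_matrix(T[:3,:3])).as_matrix().round(3),c["fx"],c["cx"],c["cy"])
to([440,-230,260],-.12)
E
```

```text
cam off in tool [  84.9   -0.3 -143.4] [[ 0.001 -0.945 -0.328]
 [ 1.     0.001 -0.001]
 [ 0.001 -0.328  0.945]] 308.21823622267334 255.90940570600716 191.5703008935008
d [ 376.  -325.3  -29. ] w [-0.002  0.     0.35 ] rows 7.968384197266707 1.8708853214702499
```

play_rows:
  deltas: [60, -52, -4, 0, 0, 0.08, 0.4, 118, -102, -9, 0, 0, 0.16, 0.4, 175, -152, -14, 0, 0, 0.24, 0.4, 230, -199, -18, 0, 0, 0.35, 0.4, 280, -242, -22, 0, 0, 0.35, 0.4, 330, -285, -26, 0, 0, 0.35, 0.4, 376, -325, -29, 0, 0, 0.35, 0.4, 376, -325, -29, 0, 0, 0.35, 0.4, 376, -325, -29, 0, 0, 0.35, 0.4]

```text
clock: 1.23
eef_pos: [443.5, -225.4, 260.2]
tool_rot: [-3.139, -0.001, -0.11]
force: [-0.2, 0.1, 0.1]
width: 34.5
gripper_force: 0.0
```

Run:
```python
from h import *
s,e,r=tool();c=camera_info("wrist");i=get_image("wrist");cv2.imwrite("pics/w1.png",i[:,:,::-1])
print(s["clock"],e,s["tool_rot"],s["width"],s["force"])
m,st,ce=pink(i);print(st,ce,rect(c,m,32))
```

```text
1.225 [ 443.45268317 -225.43063278  260.24856791] [-3.13905137e+00 -1.26443926e-03 -1.09750400e-01] 34.463772267412885 [-0.15964805  0.11640223  0.07028014]
[ 254   50   13  107 1132] [260.00971731 101.93551237] ((504.3915100097656, -235.16586303710938), (13.005619049072266, 118.95207977294922), 82.94766998291016)
```

View pics/w1.png

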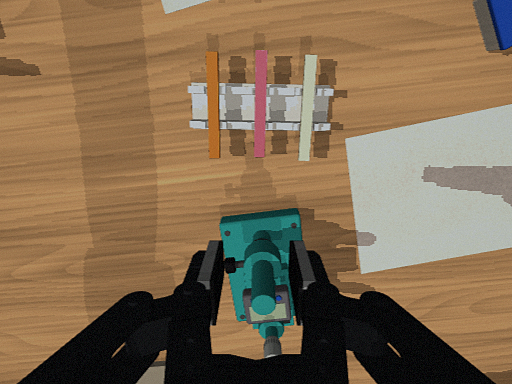

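The picture shows the pink bar at (260,102), between amber (213,104) and ivory (308,107). The turquoise stand is close behind at (262,270), so I grip the far (+x) end of the bar. I turn half round in the air afterwards.

Run:
```python
from h import *
print(read_state()["qpos"].round(2))
to([549,-242,85],-.123)
```

```text
[ 0.36  0.38  0.09  1.9  -0.04  0.87 -1.22]
d [108.5   1.2 175.1] w [-0.001  0.     0.008] rows 3.296074738248316 0.04495848177028695
```

play_rows:
  deltas: [50, -2, 40, 0, 0, 0, 0.4, 108, -2, 80, 0, 0, 0, 0.4, 108, -2, 130, 0, 0, 0, 0.4, 108, -2, 175, 0, 0, 0, 0.4, 108, -2, 175, 0, 0, 0, 0.4, 108, -2, 175, 0, 0, 0, 0.4]

```text
clock: 2.02
eef_pos: [547.9, -243.5, 86.8]
tool_rot: [3.14, -0.002, -0.122]
force: [0.5, 1.2, 0.4]
width: 34.3
gripper_force: 0.0
```

Run:
```python
from h import *
s,e,r=tool();c=camera_info("wrist");i=get_image("wrist");cv2.imwrite("pics/w2.png",i[:,:,::-1])
print(s["clock"],e,s["tool_rot"],s["qd"].round(3))
m,st,ce=pink(i);q=rect(c,m,32);print(st,ce,q)
m[0:2]=0
p=np.array([onz(c,u,v,32)[:2] for v,u in zip(*np.nonzero(m))]);f=np.polyfit(p[:,0],p[:,1],1);print("yaw",f[0],"x",p[:,0].min(),p[:,0].max(),"y at 549",np.polyval(f,549))
```

```text
2.025 [ 547.88228413 -243.49654418   86.75043806] [ 3.14039970e+00 -1.69441636e-03 -1.22020643e-01] [-0.007 -0.029 -0.003 -0.013  0.001 -0.006 -0.003]
[ 245  193   19  140 2407] [253.37723307 260.34399668] ((504.02191162109375, -235.9342041015625), (12.890161514282227, 119.12421417236328), 82.39598083496094)
yaw -0.12592246004114624 x 444.37725801887086 563.7785693073031 y at 549 -241.3772632458566
```

play_rows:
  deltas: [1, -2, 25, 0, 0, 0.005, 0.4, 1, -2, 50, 0, 0, 0.005, 0.4, 1, -2, 76, 0, 0, 0.005, 0.4, 1, -2, 76, 0, 0, 0.005, 0.4, 1, -2, 76, 0, 0, 0.005, 0.0, 1, -2, 76, 0, 0, 0.005, 0.0, 1, -2, 76, 0, 0, 0.005, 0.0, 1, -2, 76, 0, 0, 0.005, 0.0]

```text
clock: 3.08
eef_pos: [550.3, -240.7, 11.1]
tool_rot: [3.141, -0.003, -0.125]
force: [-0.2, -0.7, 7.2]
width: 11.5
gripper_force: 59.0
```

play_rows:
  deltas: [0, 0, -20, 0, 0, 0, 0, 0, 0, -60, 0, 0, 0, 0, 0, 0, -120, 0, 0, 0, 0, 0, 0, -180, 0, 0, 0, 0, -3, -50, -215, 0, 0, 0, 0, -6, -108, -239, 0, 0, 0, 0, -9, -168, -239, 0, 0, 0, 0, -13, -230, -239, 0, 0, -0.05, 0, -17, -290, -239, 0, 0, -0.1, 0, -20, -345, -239, 0, 0, -0.13, 0]

```text
clock: 4.32
eef_pos: [571.6, 107.2, 249.7]
tool_rot: [-3.141, -0.001, 0.007]
force: [0.1, -0.6, -0.7]
width: 11.6
gripper_force: 58.6
```

play_rows:
  deltas: [-4, -60, 0, 0, 0, 0, 0, -4, -86, 0, 0, 0, 0, 0, -4, -86, 0, 0, 0, 0, 0, -4, -86, 0, 0, 0, 0, 0]

```text
clock: 4.82
eef_pos: [567.8, 188.9, 248.9]
tool_rot: [3.14, -0.0, 0.003]
force: [-0.1, -0.1, 0.0]
width: 11.8
gripper_force: 58.6
```

Run:
```python
from h import *
s,e,r=tool();c=camera_info("wrist");i=get_image("wrist");cv2.imwrite("pics/w3.png",i[:,:,::-1])
print(s["clock"],e,s["tool_rot"],abs(s["qd"]).max(),s["width"])
```

```text
4.825 [567.79953978 188.88163058 248.92972194] [ 3.14019717e+00 -4.89486655e-04  3.07486975e-03] 0.019231222698905297 11.80248820824615
```

View pics/w3.png

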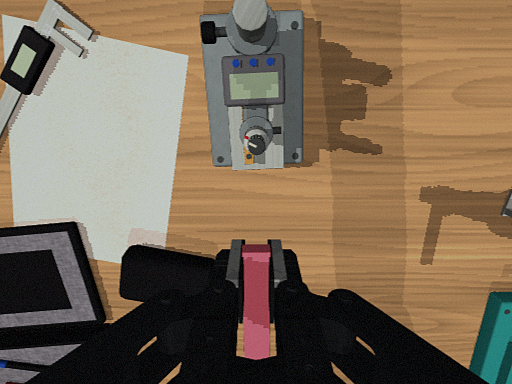

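Run:
```python
from h import *
c=camera_info("wrist");i=cv2.imread("pics/w3.png")
print("knob",onz(c,257,144,168),"thimble?",onz(c,256,135,150))
a,b=onz(c,233,169.5,45),onz(c,284,168.5,45);print("stage front",a,b,np.linalg.norm(a-b))
for z in(20,30,40):
  p=[onz(c,*q,z)[:2] for q in[(202,15),(303,11),(302,163),(213,167)]];print(z,np.round(p,1).tolist())
print("col",onz(c,252,15,165),proj(c,[0,0,0]))
x,y,w,h=195,60,120,115
cv2.imwrite("pics/w3c.png",cv2.resize(i[y:y+h,x:x+w],None,fx=5,fy=5,interpolation=cv2.INTER_CUBIC))
```

```text
knob [611.82378071 188.27272737 168.        ] thimble? [615.60769795 189.01350507 150.        ]
stage front [559.48410717 215.60164654  45.        ] [560.85738398 156.30002876  45.        ] 59.31751646327878
20 [[722.9, 246.9], [726.9, 139.4], [561.3, 131.9], [555.9, 242.3]]
30 [[721.0, 245.4], [724.9, 140.7], [563.8, 133.4], [558.5, 240.9]]
40 [[719.1, 243.8], [722.9, 142.1], [566.2, 135.0], [561.1, 239.5]]
col [695.64460679 191.85583872 165.        ] [354.69393627 449.30005925]
```

View pics/w3c.png

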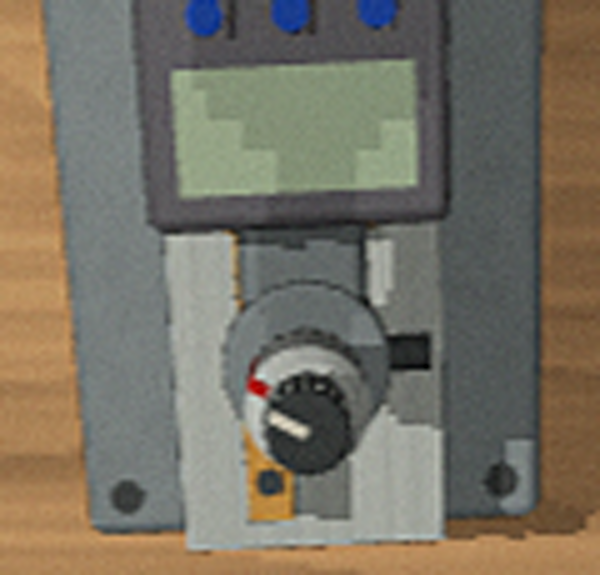

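Run:
```python
from h import *
c=camera_info("wrist")
def q(a,b,z):
  p,r=onz(c,195+a[0]/5,60+a[1]/5,z),onz(c,195+b[0]/5,60+b[1]/5,z);d=p-r;print(p[:2].round(1),r[:2].round(1),"slope",d[1]/d[0])
print("stageL");q((165,235),(187,548),45);print("stageR");q((443,228),(443,540),45)
print("fence right face top");q((293,470),(293,520),58)
print("fence left edge");q((247,430),(248,520),58)
print("disp L/R");q((172,70),(180,198),120);q((415,60),(418,184),120)
print("display horiz",end='');q((172,70),(415,60),120)
print(onz(c,256.4,146.2,168))
```

```text
stageL
[629.8 219.5] [559.4 216.3] slope 0.045939203143219795
stageR
[631.4 159. ] [561.5 156.8] slope 0.03228973699469516
fence right face top
[580.7 191.5] [569.4 191.5] slope 0.00040872202115913546
fence left edge
[589.5 201.6] [569.3 201.6] slope 0.0016688647217549444
disp L/R
[661.1 211.1] [640.8 210.3] slope 0.041559469700176474
[662.7 171. ] [643.2 170. ] slope 0.05227664999159353
display horiz[661.1 211.1] [662.7 171. ] slope -24.220732396452465
[610.20314758 188.70582474 168.        ]
```

The knob top is at (256,146), which gives (610.4, 188.6). The stage edges agree: 59.5 mm wide, yaw about 0.038. The fence face is roughly 4 mm to +y and ends about 41 mm in front of the axis. Next I retreat and make the half turn.

play_rows:
  deltas: [-60, 6, 0, 0, 0, -0.1, 0, -110, 12, 0, 0, 0, -0.25, 0, -127, 12, 0, 0, 0, -0.43, 0, -127, 12, 0, 0, 0, -0.61, 0, -127, 12, 0, 0, 0, -0.79, 0, -127, 12, 0, 0, 0, -0.97, 0, -127, 12, 0, 0, 0, -1.15, 0, -127, 12, 0, 0, 0, -1.33, 0, -127, 12, 0, 0, 0, -1.51, 0, -127, 12, 0, 0, 0, -1.69, 0]

```text
clock: 6.12
eef_pos: [441.2, 176.1, 248.6]
tool_rot: [3.141, 0.001, 1.697]
force: [-0.4, 0.4, -1.0]
width: 11.6
gripper_force: 58.6
```

play_rows:
  deltas: [0, 0, 0, 0, 0, -0.18, 0, 0, 0, 0, 0, 0, -0.36, 0, 0, 0, 0, 0, 0, -0.54, 0, 0, 0, 0, 0, 0, -0.72, 0, 0, 0, 0, 0, 0, -0.9, 0, 0, 0, 0, 0, 0, -1.08, 0, 0, 0, 0, 0, 0, -1.26, 0, 0, 0, 0, 0, 0, -1.44, 0, 0, 0, 0, 0, 0, -1.49, 0, 0, 0, 0, 0, 0, -1.49, 0]

```text
clock: 7.38
eef_pos: [441.2, 176.3, 248.3]
tool_rot: [-3.14, 0.0, -3.102]
force: [-0.0, -0.3, 0.1]
width: 11.4
gripper_force: 58.6
```

```bash
cat >> h.py <<'E'
O=np.array([610.4,188.6,0]);Y=.038
def st(p): return R.from_euler("z",-Y).apply(np.array(p)-O)
def wd(p): return R.from_euler("z",Y).apply(np.array(p))+O
E
python3 - <<'E'
from h import *
s,e,r=tool();c=camera_info("wrist");i=get_image("wrist");cv2.imwrite("pics/w4.png",i[:,:,::-1])
print(s["clock"],e,s["tool_rot"],abs(s["qd"]).max(),s["width"],s["qpos"].round(2))
to(wd([-170,-5.5,60]),np.pi+Y)
m,stt,ce=pink(i);print(rect(c,m,e[2]+21))
E
```

```text
7.375 [441.21885221 176.3272029  248.32300434] [-3.14042541e+00  1.54317131e-04 -3.10211999e+00] 0.016198284058954942 11.448851690929326 [ 0.13  0.45 -0.8   1.95  0.41  0.91  0.73]
d [  0.4   0.2 188.4] w [-0.001  0.     0.002] rows 3.013646950341329 0.009906636558968588
((457.40423583984375, 177.616943359375), (67.1859359741211, 13.05763053894043), 2.656705856323242)
```

View pics/w4.png

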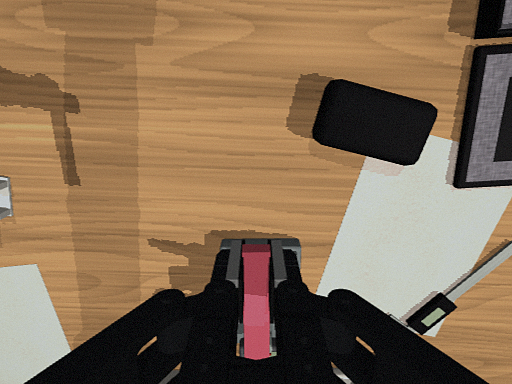

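Wrist view: bar in the grip at (257,300), aligned with the tool to within 0.006 rad. The black box at (375,120) is well clear.

play_rows:
  deltas: [0, 0, 60, 0, 0, 0, 0, 0, 0, 115, 0, 0, 0, 0, 0, 0, 165, 0, 0, 0, 0, 0, 0, 200, 0, 0, 0, 0, 0, 0, 214, 0, 0, 0, 0, 0, 0, 214, 0, 0, 0, 0, 0, 0, 214, 0, 0, 0, 0]

```text
clock: 8.3
eef_pos: [441.7, 178.6, 35.5]
tool_rot: [3.141, 0.002, -3.099]
force: [0.4, -0.3, -0.3]
width: 11.7
gripper_force: 58.6
```

Run:
```python
from h import *
s,e,r=tool();print(e,st(e),s["tool_rot"],s["force"],s["torque"])
for n in("top","scene"):
  i=get_image(n);c=camera_info(n);m,q,ce=pink(i);print(q,rect(c,m,e[2]+21))
  cv2.imwrite(f"pics/{n}5.png",i[:,:,::-1])
```

```text
[441.72477785 178.60351089  35.52902304] [-168.93322847   -3.58115655   35.52902304] [ 3.14077561e+00  2.22933307e-03 -3.09896125e+00] [ 0.37683433 -0.32353789 -0.28281715] [-0.00295413 -0.00527963  0.00274732]
[ 49 292   2   2   2] ((180.2896728515625, 577.6048583984375), (4.425130844116211, 0.0), -132.82838439941406)
[289 152  28  15  88] ((497.4989013671875, 177.91091918945312), (96.62581634521484, 12.888301849365234), 1.189604640007019)
```

play_rows:
  deltas: [0, -2.5, 1.5, 0, 0, 0.002, 0, -20, -2.5, 1.5, 0, 0, 0.002, 0, -40, -2.5, 1.5, 0, 0, 0.002, 0, -60, -2.5, 1.5, 0, 0, 0.002, 0, -75, -2.5, 1.5, 0, 0, 0.002, 0, -75, -2.5, 1.5, 0, 0, 0.002, 0, -75, -2.5, 1.5, 0, 0, 0.002, 0]

```text
clock: 9.28
eef_pos: [515.0, 178.7, 32.9]
tool_rot: [-3.141, -0.001, -3.1]
force: [0.3, 0.2, 0.1]
width: 11.5
gripper_force: 58.6
```

Run:
```python
from h import *
s,e,r=tool();print(e,st(e),s["tool_rot"],s["force"],s["torque"])
i=get_image("scene");x,y,w,h=295,140,90,75
cv2.imwrite("pics/s6.png",cv2.resize(i[y:y+h,x:x+w],None,fx=7,fy=7,interpolation=cv2.INTER_CUBIC)[:,:,::-1])
```

```text
[514.95014229 178.67141316  32.86288185] [-95.75814672  -6.29519753  32.86288185] [-3.14123339e+00 -7.57551207e-04 -3.10037391e+00] [0.25700976 0.22907418 0.06191133] [-0.00159028  0.02629629  0.02220727]
```

View pics/s6.png

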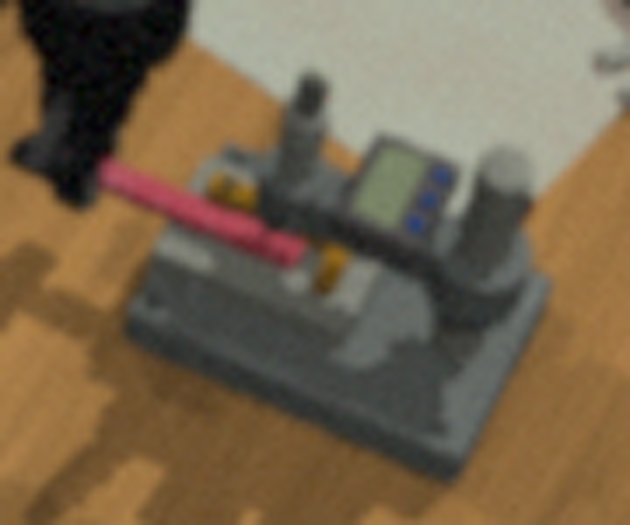

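The crop shows the bar on the stage under the arm: tip at (300,250), brass end stop ahead at (330,265), fence at (232,188) beside it. Next I feel for the stage.

play_rows:
  deltas: [-5, 0, 0.4, 0, 0, 0, 0, -5, 0, 0.8, 0, 0, 0, 0, -5, 0, 0.8, 0, 0, 0, 0]

```text
clock: 9.7
eef_pos: [521.3, 179.3, 32.3]
tool_rot: [3.141, 0.001, -3.1]
force: [-0.2, 0.1, 0.7]
width: 11.4
gripper_force: 58.8
```

play_rows:
  deltas: [0, 0, 0.5, 0, 0, 0, 0, 0, 0, 0.5, 0, 0, 0, 0]

```text
clock: 9.95
eef_pos: [521.2, 179.4, 31.9]
tool_rot: [3.141, 0.001, -3.1]
force: [1.1, 0.6, 3.9]
width: 11.5
gripper_force: 59.1
```

play_rows:
  deltas: [0, 0.7, -0.2, 0, 0, 0, 0, 0, 1.4, -0.2, 0, 0, 0, 0, 0, 2, -0.2, 0, 0, 0, 0, 0, 2, -0.2, 0, 0, 0, 0]

```text
clock: 10.45
eef_pos: [520.7, 180.8, 31.7]
tool_rot: [-3.141, -0.0, -3.101]
force: [1.2, -2.8, 5.3]
width: 11.4
gripper_force: 59.2
```

play_rows:
  deltas: [0, 0.5, 0, 0, 0, 0, 0, 0, 0.5, 0, 0, 0, 0, 0]

```text
clock: 10.7
eef_pos: [520.6, 181.4, 31.7]
tool_rot: [-3.141, -0.0, -3.101]
force: [1.0, -3.1, 5.4]
width: 11.5
gripper_force: 59.3
```

play_rows:
  deltas: [0, 0.5, 0, 0, 0, 0, 0, 0, 0.5, 0, 0, 0, 0, 0]

```text
clock: 10.95
eef_pos: [520.5, 181.9, 31.7]
tool_rot: [-3.141, -0.0, -3.101]
force: [-0.1, -2.6, 5.3]
width: 11.3
gripper_force: 59.3
```

play_rows:
  deltas: [0, 0.3, -0.3, 0, 0, 0, 0, 0, 0.5, -0.3, 0, 0, 0, 0]

```text
clock: 11.2
eef_pos: [520.4, 182.7, 31.9]
tool_rot: [-3.142, -0.001, -3.1]
force: [0.9, -1.7, 4.7]
width: 11.6
gripper_force: 59.1
```

play_rows:
  deltas: [0, 0.5, 0, 0, 0, 0, 0, 0, 0.5, 0, 0, 0, 0, 0]

```text
clock: 11.45
eef_pos: [520.3, 182.9, 31.9]
tool_rot: [-3.141, -0.001, -3.101]
force: [-0.9, -2.5, 4.4]
width: 11.6
gripper_force: 59.1
```

play_rows:
  deltas: [0, 0.5, 0, 0, 0, 0, 0, 0, 0.5, 0, 0, 0, 0, 0]

```text
clock: 11.7
eef_pos: [520.3, 183.1, 31.9]
tool_rot: [-3.141, -0.001, -3.101]
force: [-0.7, -3.8, 4.7]
width: 11.6
gripper_force: 59.2
```

play_rows:
  deltas: [-1, -0.6, -0.2, 0, 0, 0, 0, -2, -0.6, -0.2, 0, 0, 0, 0, -3, -0.6, -0.2, 0, 0, 0, 0, -3.5, -0.6, -0.2, 0, 0, 0, 0, -3.5, -0.6, -0.2, 0, 0, 0, 0]

```text
clock: 12.32
eef_pos: [522.7, 183.1, 32.0]
tool_rot: [-3.141, -0.002, -3.1]
force: [-4.2, -4.4, 5.2]
width: 11.2
gripper_force: 59.3
```

play_rows:
  deltas: [-0.5, 0, 0, 0, 0, 0, 0, -1, 0, 0, 0, 0, 0, 0, -1, 0, 0, 0, 0, 0, 0]

```text
clock: 12.7
eef_pos: [523.6, 183.1, 31.9]
tool_rot: [-3.141, -0.003, -3.1]
force: [-4.0, -4.1, 4.8]
width: 11.6
gripper_force: 59.3
```

play_rows:
  deltas: [-0.5, 0, 0, 0, 0, 0, 0, -1, 0, 0, 0, 0, 0, 0, -1, 0, 0, 0, 0, 0, 0]

```text
clock: 13.08
eef_pos: [524.6, 183.2, 32.0]
tool_rot: [-3.141, -0.003, -3.1]
force: [-4.9, -3.9, 5.2]
width: 11.8
gripper_force: 59.3
```

play_rows:
  deltas: [0, -0.4, -0.4, 0, 0.002, 0, 0, -0.5, -0.4, -0.4, 0, 0.002, 0, 0, -0.5, -0.4, -0.4, 0, 0.002, 0, 0]

```text
clock: 13.45
eef_pos: [525.3, 183.1, 32.4]
tool_rot: [-3.141, -0.004, -3.1]
force: [-4.3, -1.7, 3.8]
width: 11.7
gripper_force: 59.2
```

play_rows:
  deltas: [-0.5, 0, 0, 0, 0, 0, 0, -1, 0, 0, 0, 0, 0, 0, -1, 0, 0, 0, 0, 0, 0]

```text
clock: 13.82
eef_pos: [525.3, 183.1, 32.3]
tool_rot: [-3.141, -0.006, -3.1]
force: [-7.0, -3.3, 6.0]
width: 11.4
gripper_force: 59.4
```

play_rows:
  deltas: [-0.5, 0, 0, 0, 0, 0, 0, -1, 0, 0, 0, 0, 0, 0, -1, 0, 0, 0, 0, 0, 0]

```text
clock: 14.2
eef_pos: [525.3, 183.1, 32.2]
tool_rot: [-3.141, -0.007, -3.099]
force: [-9.3, -2.2, 7.0]
width: 11.5
gripper_force: 59.6
```

The bar has stopped dead against the end stop at about 9 N total, friction included, and it rests on the fence. I ease off, then release.

play_rows:
  deltas: [0, 0, 0, 0, 0, 0, 0, 0.7, -0.1, -0.2, 0, 0, 0, 0, 0.7, -0.1, -0.2, 0, 0, 0, 0]

```text
clock: 14.58
eef_pos: [525.3, 183.1, 32.3]
tool_rot: [-3.141, -0.006, -3.099]
force: [-6.3, -2.8, 4.5]
width: 11.6
gripper_force: 59.2
```

play_rows:
  deltas: [0.5, -0.1, -0.2, 0, 0, 0, 0, 0.5, -0.1, -0.2, 0, 0, 0, 0]

```text
clock: 14.82
eef_pos: [525.3, 183.1, 32.3]
tool_rot: [3.142, -0.006, -3.099]
force: [-5.4, -2.5, 1.4]
width: 11.5
gripper_force: 58.9
```

play_rows:
  deltas: [0, 0, 0, 0, 0, 0, 0.12, 0, 0, 0, 0, 0, 0, 0.25, 0, 0, 0, 0, 0, 0, 0.35, 0, 0, 0, 0, 0, 0, 0.35, 0, 0, -15, 0, 0, 0, 0.35, 0, 0, -50, 0, 0, 0, 0.35, 0, 0, -110, 0, 0, 0, 0.35, 0, 0, -170, 0, 0, 0, 0.35, 0, 0, -210, 0, 0, 0, 0.35, 0, 0, -210, 0, 0, 0, 0.35]

```text
clock: 16.08
eef_pos: [529.7, 184.2, 247.5]
tool_rot: [3.139, 0.006, -3.1]
force: [1.0, 0.1, 0.3]
width: 29.9
gripper_force: 0.0
```

Run:
```python
from h import *
s,e,r=tool();print(s["clock"],e,s["tool_rot"],s["qpos"].round(2))
i=get_image("scene");c=camera_info("scene");m,q,ce=pink(i);print(q,rect(c,m,53))
x,y,w,h=295,140,90,75
a=cv2.resize(i[y:y+h,x:x+w],None,fx=6,fy=6,interpolation=cv2.INTER_CUBIC)
cv2.imwrite("pics/s7.png",a[:,:,::-1])
```

```text
16.075 [529.67314733 184.18810198 247.45304391] [ 3.13903191  0.00577285 -3.10043858] [ 0.11  0.58 -0.78  1.74  0.47  1.01  0.77]
[307 161  34  17 123] ((571.8900146484375, 181.4925994873047), (111.64706420898438, 16.137248992919922), 4.670846939086914)
```

View pics/s7.png

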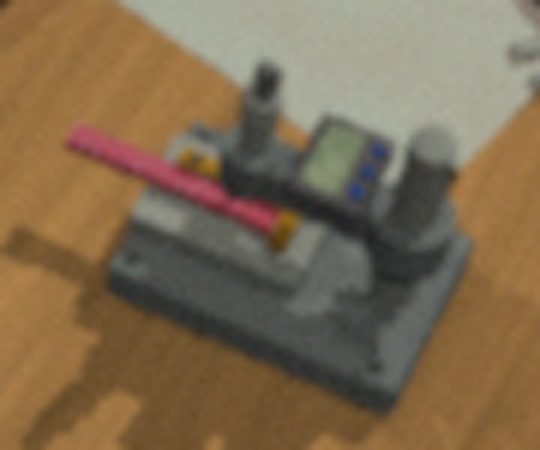

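The crop shows the bar home: tip touching the brass stop at (283,228), its flank along the fence, and the spindle above it. I now go over the knob, wound back anticlockwise with the gripper open.

play_rows:
  deltas: [-40, 1, 0, 0, 0, -0.18, 0.5, -80, 1, 0, 0, 0, -0.36, 0.5, -81, 1, 0, 0, 0, -0.54, 0.5, -81, 1, 0, 0, 0, -0.72, 0.5, -81, 1, 0, 0, 0, -0.9, 0.5, -81, 1, 0, 0, 0, -1.08, 0.5, -81, 1, 0, 0, 0, -1.26, 0.5, -81, 1, 0, 0, 0, -1.44, 0.5, -81, 1, 0, 0, 0, -1.62, 0.5, -81, 1, 0, 0, 0, -1.62, 0.5]

```text
clock: 17.38
eef_pos: [608.1, 186.8, 241.3]
tool_rot: [3.137, 0.0, -1.482]
force: [0.1, -0.4, -0.0]
width: 42.6
gripper_force: 0.0
```

Run:
```python
from h import *
s,e,r=tool();c=camera_info("wrist");i=get_image("wrist");cv2.imwrite("pics/w8.png",i[:,:,::-1])
print(s["clock"],e,s["tool_rot"],s["qpos"].round(2),abs(s["qd"]).max())
to([610.4,188.6,200],s["tool_rot"][2])
m,q,ce=pink(i);print(q,rect(c,m,53))
p=np.array([onz(c,u,v,53)[:2] for v,u in zip(*np.nonzero(m))])
for x in range(505,640,10):
  k=p[abs(p[:,0]-x)<5]
  if len(k):print(x,len(k),k[:,1].min().round(1),k[:,1].max().round(1))
```

```text
17.375 [608.05492376 186.76739269 241.25496648] [ 3.13682162e+00  1.23737207e-04 -1.48167189e+00] [ 0.24  0.84 -1.14  1.52  0.78  1.29  2.24] 0.055116625666539174
d [-1.6 -2.5 41.6] w [ 0.004 -0.    -0.002] rows 0.6668141231322172 0.024057654557309852
[261 160  81  15 852] ((557.2451782226562, 185.11427307128906), (89.61504364013672, 12.8322172164917), 2.5129313468933105)
515 74 177.5 189.5
525 102 177.2 190.1
535 100 177.8 190.2
545 100 178.4 191.1
555 103 178.5 191.4
565 99 179.4 191.7
575 105 179.4 192.5
585 101 180.0 192.3
595 65 180.5 192.6
605 3 180.6 180.8
```

View pics/w8.png

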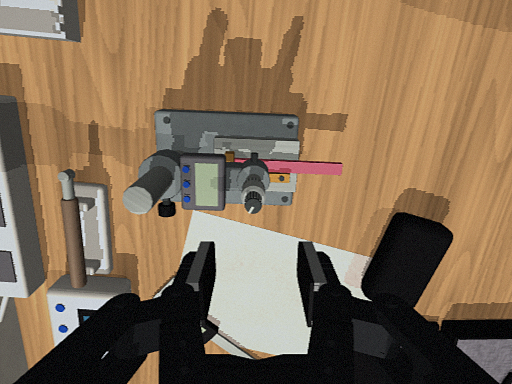

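Wrist view from the side: the bar lies at yaw 0.044 (stand 0.038), touching the brass stop at (230,157), with the fence behind it at (282,178). The knob top is at about (252,207).

Run:
```python
from h import *
c=camera_info("wrist");i=cv2.imread("pics/w8.png")
print(onz(c,252.5,206,168))
g=cv2.cvtColor(i,cv2.COLOR_BGR2GRAY)[194:218,236:270]
for r in g[::2]:print(' '.join('%3d'%v for v in r[::2]))
```

```text
[610.34475094 189.9378604  168.        ]
135 129 128 153 179 156  36  30  43  55  30  38 127 130 135 132 128
130 131 137 158 188  42  55  26  45  54  33  38  61 187 143 130 134
132 141 134 157 177  45  51  15  32  23  21  41  49 177 150 131 133
131 133 131 161 135  49  52  70  71  67  75  35  88 168 152 129 128
126 125 129 162 184  65  73  72  70  64  64  68  57 159 148 134 136
161 169 159 157 110  67  71  63  69  74  69  65  45 152 121 140 126
160 172 158 151 113  67  73  67 100  63  70  72  59 138 140 144 151
161 169 159 151 173  60  66 148 231  79  66  66  54 169 136 141 143
161 166 157 151 164 127  56 210 130  67  70  63 147 154 138 145 143
157 165 156 153 160 166 208 186  58  61  57 145 161 148 137 143 150
163 164 154 152 158 163 163 149 156 161 166 154 156 155 134 146 149
167 164 156 153 165 167 163 152 159 158 160 157 153 159 142 146 137
```

play_rows:
  deltas: [-2.2, -2.6, 25, 0.004, 0, 0, 0.4, -2.2, -2.6, 51, 0.004, 0, 0, 0.4, -2.2, -2.6, 51, 0.004, 0, 0, 0.4, -2.2, -2.6, 51, 0.004, 0, 0, 0.4]

```text
clock: 17.92
eef_pos: [611.3, 190.0, 192.7]
tool_rot: [-3.139, 0.001, -1.481]
force: [0.3, -0.2, 0.3]
width: 34.1
gripper_force: 0.0
```

Run:
```python
from h import *
to([610.4,189.2,153.5],-1.482);s=read_state();print(s["torque"],s["tau"],s["qpos"].round(2))
```

```text
d [ 0.7  1.1 39.2] w [-0.003  0.001  0.001] rows 0.6268828422305364 0.015423798149777587
[ 0.05365052 -0.00463866 -0.00691579] [ 1.70134795e-01 -5.50422585e+01 -1.51135200e+01 -1.41366443e+01
  2.39521090e-02  3.25185712e-02 -1.37320554e-02] [ 0.23  0.89 -1.1   1.57  0.84  1.21  2.19]
```

play_rows:
  deltas: [0.7, 1, 15, -0.003, 0, 0, 0.4, 0.7, 1, 30, -0.003, 0, 0, 0.4, 0.7, 1, 38.5, -0.003, 0, 0, 0.4, 0.7, 1, 38.5, -0.003, 0, 0, 0.4, 0.7, 1, 38.5, -0.003, 0, 0, 0.4]

```text
clock: 18.55
eef_pos: [610.3, 189.0, 153.6]
tool_rot: [3.141, 0.001, -1.48]
force: [0.1, 0.4, -0.4]
width: 34.0
gripper_force: 0.0
```

play_rows:
  deltas: [0, 0, 0, 0, 0, 0, 0.25, 0, 0, 0, 0, 0, 0, 0.1, 0, 0, 0, 0, 0, 0, 0.0, 0, 0, 0, 0, 0, 0, 0.0, 0, 0, 0, 0, 0, 0, 0.0]

```text
clock: 19.18
eef_pos: [610.1, 188.9, 154.0]
tool_rot: [3.141, 0.0, -1.48]
force: [-1.8, -0.9, 5.4]
width: 10.3
gripper_force: 58.7
```

Run:
```python
from h import *
s=read_state();print(s["torque"],s["force"],s["tau"][6],s["width"],s["gripper_force"])
```

```text
[-0.23719187  0.55107236 -0.02179324] [-1.76785462 -0.90724393  5.3919716 ] 0.008549340418539941 10.302690495601302 58.70193600654602
```

play_rows:
  deltas: [0, 0, -0.4, 0, 0, 0, 0, 0, 0, -0.4, 0, 0, 0.12, 0, 0, 0, -0.4, 0, 0, 0.24, 0, 0, 0, -0.4, 0, 0, 0.36, 0, 0, 0, -0.4, 0, 0, 0.48, 0, 0, 0, -0.4, 0, 0, 0.6, 0]

```text
clock: 19.92
eef_pos: [610.1, 188.9, 154.0]
tool_rot: [3.141, -0.0, -2.084]
force: [-1.7, -0.2, 3.8]
width: 10.2
gripper_force: 58.6
```

```bash
cat > t.py <<'E'
from h import *
s=read_state();i=get_image("wrist");cv2.imwrite("pics/k%d.png"%(s["clock"]*100),i[:,:,::-1])
print(s["clock"],s["torque"].round(4),s["force"].round(2),s["tau"][6].round(4),s["tool_rot"].round(3),s["eef_pos"].round(1),s["qpos"].round(2))
E
python3 t.py
```

```text
19.925 [-0.06    0.4265  0.0424] [-1.75 -0.17  3.79] 0.8444 [ 3.141 -0.    -2.084] [610.1 188.9 154. ] [ 0.17  0.87 -0.94  1.61  0.78  1.08  1.63]
```

play_rows:
  deltas: [0, 0, 0, 0, 0, 0.12, 0, 0, 0, 0, 0, 0, 0.24, 0, 0, 0, 0, 0, 0, 0.36, 0, 0, 0, 0, 0, 0, 0.48, 0, 0, 0, 0, 0, 0, 0.6, 0]

```text
clock: 20.6
eef_pos: [610.2, 188.8, 154.0]
tool_rot: [3.141, -0.001, -2.682]
force: [-2.9, -0.5, 4.7]
width: 10.0
gripper_force: 58.9
```

```bash
python3 t.py
```

```text
20.6 [-0.1422  0.4554 -0.0034] [-2.87 -0.55  4.75] 0.8235 [ 3.141e+00 -1.000e-03 -2.682e+00] [610.2 188.8 154. ] [ 0.11  0.82 -0.8   1.61  0.67  1.01  1.12]
```

play_rows:
  deltas: [0, 0, 0, 0, 0, 0.12, 0, 0, 0, 0, 0, 0, 0.24, 0, 0, 0, 0, 0, 0, 0.36, 0, 0, 0, 0, 0, 0, 0.48, 0, 0, 0, 0, 0, 0, 0.6, 0]

```text
clock: 21.28
eef_pos: [610.2, 188.7, 154.0]
tool_rot: [-3.141, -0.001, 3.002]
force: [-2.2, -1.0, 4.7]
width: 10.1
gripper_force: 59.0
```

```bash
python3 t.py
```

```text
21.275 [-0.1464  0.4272  0.0236] [-2.23 -1.    4.75] 0.8042 [-3.141e+00 -1.000e-03  3.002e+00] [610.2 188.7 154. ] [ 0.03  0.78 -0.66  1.61  0.56  0.95  0.61]
```

play_rows:
  deltas: [0, 0, 0, 0, 0, 0.12, 0, 0, 0, 0, 0, 0, 0.24, 0, 0, 0, 0, 0, 0, 0.36, 0, 0, 0, 0, 0, 0, 0.48, 0, 0, 0, 0, 0, 0, 0.6, 0]

```text
clock: 21.95
eef_pos: [610.1, 188.7, 153.9]
tool_rot: [-3.141, -0.001, 2.404]
force: [-2.9, -0.5, 4.9]
width: 10.0
gripper_force: 59.0
```

```bash
python3 t.py
```

```text
21.95 [-0.2019  0.4988  0.0735] [-2.89 -0.54  4.88] 0.7873 [-3.141e+00 -1.000e-03  2.404e+00] [610.1 188.7 153.9] [-0.05  0.74 -0.5   1.61  0.43  0.9   0.12]
```

play_rows:
  deltas: [0, 0, 0, 0, 0, 0.12, 0, 0, 0, 0, 0, 0, 0.24, 0, 0, 0, 0, 0, 0, 0.36, 0, 0, 0, 0, 0, 0, 0.48, 0, 0, 0, 0, 0, 0, 0.6, 0]

```text
clock: 22.62
eef_pos: [610.1, 188.7, 154.0]
tool_rot: [-3.14, 0.0, 1.805]
force: [-2.5, -0.8, 6.5]
width: 9.6
gripper_force: 59.1
```

```bash
python3 t.py
python3 - <<'E'
from h import *
import glob
for f in sorted(glob.glob("pics/k*.png")):
  i=cv2.imread(f).astype(int);m=(i[:,:,2]>110)&(i[:,:,1]<70)&(i[:,:,0]<70)
  v,u=np.nonzero(m);k=(v>180)&(abs(u-256)<60);print(f,k.sum(),u[k].mean() if k.any() else 0,v[k].mean() if k.any() else 0)
E
```

```text
22.625 [-0.1431  0.5225 -0.0017] [-2.48 -0.81  6.55] 0.7736 [-3.14   0.     1.805] [610.1 188.7 154. ] [-0.15  0.72 -0.34  1.62  0.29  0.86 -0.36]
pics/k1992.png 15 255.2 189.06666666666666
pics/k2060.png 3 255.66666666666666 181.33333333333334
pics/k2127.png 8 247.375 182.125
pics/k2195.png 2 245.0 184.5
pics/k2262.png 38 224.5 184.26315789473685
```

Run:
```python
from h import *
import glob
for f in sorted(glob.glob("pics/k*.png")):
  i=cv2.imread(f).astype(int);d=i[:,:,2]-np.maximum(i[:,:,1],i[:,:,0]);m=d>35
  v,u=np.nonzero(m);k=(v>205)&(v<310)&(abs(u-256)<35);print(f,k.sum(),sorted(set(zip(u[k].tolist(),v[k].tolist())))[:8], d[205:310,221:291].max())
im=np.hstack([cv2.imread(f)[190:310,206:306] for f in sorted(glob.glob("pics/k*.png"))[::2]])
cv2.imwrite("pics/kk.png",im)
```

```text
pics/k1992.png 291 [(245, 305), (245, 306), (245, 307), (245, 308), (245, 309), (246, 302), (246, 303), (246, 304)] 55
pics/k2060.png 96 [(229, 220), (230, 220), (259, 303), (260, 301), (260, 302), (260, 303), (260, 304), (261, 299)] 53
pics/k2127.png 22 [(277, 224), (277, 225), (278, 220), (278, 221), (278, 222), (278, 223), (278, 224), (279, 217)] 57
pics/k2195.png 636 [(222, 226), (222, 241), (222, 248), (223, 240), (224, 248), (225, 248), (226, 245), (226, 247)] 52
pics/k2262.png 344 [(224, 248), (225, 248), (226, 239), (226, 248), (228, 236), (228, 248), (230, 232), (230, 237)] 46
```

play_rows:
  deltas: [0, 0, -0.2, 0, 0, 0.12, 0, 0, 0, -0.2, 0, 0, 0.24, 0, 0, 0, -0.2, 0, 0, 0.36, 0, 0, 0, -0.2, 0, 0, 0.48, 0, 0, 0, -0.2, 0, 0, 0.6, 0]

```text
clock: 23.3
eef_pos: [610.0, 188.7, 154.0]
tool_rot: [-3.14, 0.001, 1.205]
force: [-3.0, -0.5, 4.5]
width: 9.8
gripper_force: 59.0
```

```bash
python3 t.py
```

```text
23.3 [-0.1141  0.4446  0.05  ] [-3.01 -0.48  4.49] 0.7638 [-3.140e+00  1.000e-03  1.205e+00] [610.  188.7 154. ] [-0.24  0.7  -0.17  1.62  0.15  0.83 -0.84]
```

play_rows:
  deltas: [0, 0, 0, 0, 0, 0.12, 0, 0, 0, 0, 0, 0, 0.24, 0, 0, 0, 0, 0, 0, 0.36, 0, 0, 0, 0, 0, 0, 0.48, 0, 0, 0, 0, 0, 0, 0.6, 0]

```text
clock: 23.98
eef_pos: [610.0, 188.7, 154.0]
tool_rot: [-3.141, 0.002, 0.606]
force: [-2.1, 0.3, 5.5]
width: 10.1
gripper_force: 59.0
```

```bash
python3 t.py
```

```text
23.975 [-0.0691  0.4669  0.0231] [-2.09  0.32  5.55] 0.7565 [-3.141e+00  2.000e-03  6.060e-01] [610.  188.7 154. ] [-0.34  0.7  -0.    1.62  0.    0.82 -1.31]
```

play_rows:
  deltas: [0, 0, 0, 0, 0, 0.12, 0, 0, 0, 0, 0, 0, 0.24, 0, 0, 0, 0, 0, 0, 0.36, 0, 0, 0, 0, 0, 0, 0.4, 0, 0, 0, 0, 0, 0, 0.4, 0]

```text
clock: 24.65
eef_pos: [610.0, 188.8, 154.0]
tool_rot: [3.141, 0.002, 0.209]
force: [-1.9, -0.5, 5.4]
width: 9.8
gripper_force: 59.1
```

```bash
python3 t.py
```

```text
24.65 [-0.1014  0.4621 -0.042 ] [-1.86 -0.48  5.38] -0.0678 [3.141e+00 2.000e-03 2.090e-01] [610.  188.8 154. ] [-0.41  0.7   0.11  1.63 -0.1   0.82 -1.62]
```

play_rows:
  deltas: [0, 0, 0, 0, 0, 0, 0.15, 0, 0, 0, 0, 0, 0, 0.4, 0, 0, 0, 0, 0, 0, 0.4, 0, 0, 0, 0, 0, 0, 0.4, 0, 0, -30, 0, 0, 0, 0.4, 0, 0, -60, 0, 0, 0, 0.4, 0, 0, -90, 0, 0, 0, 0.4, 0, 0, -90, 0, 0, 0, 0.4, 0, 0, -90, 0, 0, 0, 0.4]

```text
clock: 25.82
eef_pos: [609.8, 188.6, 243.3]
tool_rot: [-3.142, 0.002, 0.203]
force: [0.2, -0.2, -1.3]
width: 34.2
gripper_force: 0.0
```

Run:
```python
from h import *
s,e,r=tool();c=camera_info("wrist");i=get_image("wrist");cv2.imwrite("pics/w9.png",i[:,:,::-1])
print(s["clock"],e,s["tool_rot"])
def ana(f,c,K):
  i=cv2.imread(f).astype(int)
  u0,v0=proj(c,[K[0],K[1],168]).round().astype(int);print("knob px",u0,v0)
  d=i[:,:,2]-np.maximum(i[:,:,1],i[:,:,0]);g=i.min(2)
  w=slice(v0-22,v0+23),slice(u0-22,u0+23)
  k=d[w]>60;v,u=np.nonzero(k)
  for a,b in zip(u,v):
    p=onz(c,a+u0-22,b+v0-22,150)-K;print("red",a+u0-22,b+v0-22,p[:2].round(1),np.degrees(np.arctan2(p[1],p[0])).round())
  print(g[v0-12:v0+13,u0-14:u0+15])
ana("pics/w9.png",c,np.array([610.2,189,0]))
```

```text
25.825 [609.78163539 188.64906078 243.28066183] [-3.14150112e+00  2.08453147e-03  2.03072973e-01]
knob px 256 202
red 247 202 [-8.3  6.1] 144.0
red 246 203 [-9.3  6.7] 144.0
red 246 204 [-10.2   6.6] 147.0
red 245 205 [-11.2   7.2] 147.0
red 246 205 [-11.1   6.4] 150.0
red 247 205 [-10.9   5.6] 153.0
red 245 206 [-12.1   7. ] 150.0
red 246 206 [-12.    6.2] 152.0
red 247 206 [-11.8   5.4] 155.0
red 245 207 [-13.    6.9] 152.0
red 246 207 [-12.8   6.1] 155.0
red 247 207 [-12.7   5.3] 157.0
red 248 207 [-12.5   4.4] 160.0
red 249 207 [-12.3   3.6] 164.0
red 245 208 [-13.9   6.7] 154.0
red 246 208 [-13.7   5.9] 157.0
red 247 208 [-13.5   5.1] 159.0
red 248 208 [-13.4   4.3] 162.0
red 249 208 [-13.2   3.5] 165.0
red 250 208 [-13.    2.6] 169.0
red 245 209 [-14.7   6.5] 156.0
red 246 209 [-14.6   5.7] 159.0
red 247 209 [-14.4   4.9] 161.0
red 248 209 [-14.2   4.1] 164.0
red 249 209 [-14.1   3.3] 167.0
red 250 209 [-13.9   2.5] 170.0
red 245 210 [-15.6   6.4] 158.0
red 246 210 [-15.5   5.5] 160.0
red 247 210 [-15.3   4.7] 163.0
red 248 210 [-15.1   3.9] 165.0
red 249 210 [-15.    3.1] 168.
[... 7457 characters left out ...]
 94  91  88 131 190 159  62  39  42  41  50  56
   74  84  83  85  80  95  94  89  88  87  89]
 [ 94  87  81  94  92  93  93  96  89  91 118 105  90 103  95  79  81  82
   85  89  82  85  84  83  85  87  87  90  88]
 [ 94  89  83  88  96  94 100  94  91  92  95  94  91  92  96  87  93  89
   88  80  90  82  81  90  82  81  82  89  81]
 [ 93  94 102  90  90  99  92  90  91  96  93  96  90  97  86  93  88  84
   88  88  89  84  88  81  80  83  83  79  83]
 [ 99  93  92  80 100  95  99  90  90  92  97  99  94  91  83  95  90  86
   89  85  89  92  90  91  85  92  86  85  85]
 [ 96  88 102  92  93  91  95  92  96  91  89  89 102 100  80  97  91  91
   90  92  94  92  89  89  88  87  92  85  87]]
```

The white line has moved from about 65° to 160°, which is 4.6 rad clockwise and matches the turn I made. The red line is hidden from this side, so I wind back with the gripper open to see it from the front.

play_rows:
  deltas: [0, 0, 0, 0, 0, -0.18, 0.4, 0, 0, 0, 0, 0, -0.36, 0.4, 0, 0, 0, 0, 0, -0.54, 0.4, 0, 0, 0, 0, 0, -0.72, 0.4, 0, 0, 0, 0, 0, -0.9, 0.4, 0, 0, 0, 0, 0, -1.08, 0.4, 0, 0, 0, 0, 0, -1.26, 0.4, 0, 0, 0, 0, 0, -1.44, 0.4, 0, 0, 0, 0, 0, -1.62, 0.4, 0, 0, 0, 0, 0, -1.8, 0.4]

```text
clock: 27.12
eef_pos: [609.6, 188.5, 242.4]
tool_rot: [-3.138, -0.001, 2.009]
force: [-0.7, -0.0, -0.1]
width: 34.1
gripper_force: 0.0
```

play_rows:
  deltas: [0, 0, 0, 0, 0, -0.18, 0.4, 0, 0, 0, 0, 0, -0.36, 0.4, 0, 0, 0, 0, 0, -0.54, 0.4, 0, 0, 0, 0, 0, -0.72, 0.4, 0, 0, 0, 0, 0, -0.9, 0.4, 0, 0, 0, 0, 0, -1.08, 0.4, 0, 0, 0, 0, 0, -1.15, 0.4, 0, 0, 0, 0, 0, -1.15, 0.4]

```text
clock: 28.12
eef_pos: [609.8, 188.4, 242.6]
tool_rot: [-3.141, -0.003, -3.131]
force: [-1.3, -0.2, -0.0]
width: 34.4
gripper_force: 0.0
```

```bash
cat > a.py <<'E'
from h import *
import sys
s,e,r=tool();c=camera_info("wrist");i=get_image("wrist");f=f"pics/a{int(s['clock']*100)}.png";cv2.imwrite(f,i[:,:,::-1])
print(s["clock"],e.round(1),s["tool_rot"].round(3),s["qpos"].round(2))
K=np.array([610.3,189,0]);i=i.astype(int)
# unwrap: thimble rim (z 150, r 8.5/10) and flank (z 145..125), knob top (z 168, r 4)
for a in range(-180,180,10):
  q=np.radians(a);n=np.array([np.cos(q),np.sin(q),0])
  vis=n@(c["T"][:3,3]-K)>0
  o=[]
  for rr,z in((4,168),(5.5,168),(9,150),(10,147),(10,140),(10,132)):
    u,v=proj(c,K+n*rr+[0,0,z]).round().astype(int);o.append(tuple(i[v,u].tolist()))
  print(a,int(vis),o)
E
python3 a.py
python3 - <<'E'
from h import *
# initial red in w3: tool pose then known
T=R.from_euler("xyz",[3.1402,-.0005,.0031]);e=np.array([567.8,188.88,248.93])
Tt=np.array([[.001,-.945,-.328],[1,.001,-.001],[.001,-.328,.945]])
c=camera_info("wrist");M=np.eye(4);M[:3,:3]=T.as_matrix()@Tt;M[:3,3]=e+T.apply([84.9,-.3,-143.4]);c["T"]=M
i=cv2.imread("pics/w3.png").astype(int)
for v in range(130,146):
  for u in range(238,262):
    if i[v,u,2]-max(i[v,u,:2])>60:
      p=onz(c,u,v,150)-[610.3,189,0];print(u,v,i[v,u].tolist(),p[:2].round(1),np.degrees(np.arctan2(p[1],p[0])).round())
E
```

```text
28.125 [609.8 188.4 242.6] [-3.141e+00 -3.000e-03 -3.131e+00] [ 0.04  0.68 -0.66  1.52  0.45  1.1   0.86]
-180 1 [(32, 38, 37), (53, 56, 54), (145, 151, 144), (102, 106, 101), (68, 73, 69), (72, 76, 72)]
-170 1 [(55, 60, 59), (58, 59, 62), (149, 153, 147), (68, 71, 66), (69, 70, 67), (71, 70, 69)]
-160 1 [(52, 56, 54), (50, 48, 50), (139, 146, 138), (62, 63, 59), (70, 72, 69), (46, 51, 49)]
-150 1 [(60, 66, 62), (55, 63, 57), (119, 122, 115), (55, 59, 55), (69, 71, 68), (61, 63, 60)]
-140 1 [(56, 61, 60), (41, 44, 44), (119, 123, 115), (59, 63, 58), (59, 64, 60), (47, 47, 46)]
-130 1 [(56, 61, 60), (30, 30, 31), (117, 116, 111), (47, 45, 42), (63, 64, 61), (56, 59, 54)]
-120 1 [(53, 56, 56), (30, 32, 33), (107, 109, 109), (61, 66, 68), (75, 81, 79), (55, 55, 51)]
-110 1 [(58, 60, 59), (49, 49, 50), (93, 93, 82), (105, 77, 28), (61, 66, 68), (74, 78, 76)]
-100 1 [(50, 53, 52), (38, 42, 45), (100, 98, 93), (94, 71, 44), (90, 73, 53), (116, 125, 123)]
-90 1 [(62, 67, 64), (48, 47, 48), (89, 90, 83), (108, 86, 62), (90, 70, 37), (85, 84, 78)]
-80 0 [(60, 60, 57), (56, 60, 59), (100, 102,
[... 2239 characters left out ...]
80), (86, 90, 86), (54, 61, 55)]
160 1 [(202, 208, 194), (177, 185, 171), (162, 98, 91), (62, 1, 0), (60, 9, 7), (70, 28, 30)]
170 1 [(156, 164, 151), (66, 72, 69), (161, 73, 71), (98, 71, 66), (67, 44, 43), (64, 45, 40)]
245 135 [67, 70, 156] [5.2 9. ] 60.0
245 136 [16, 20, 168] [4.4 9. ] 64.0
246 136 [22, 21, 151] [4.4 8.2] 62.0
247 136 [66, 70, 136] [4.4 7.4] 60.0
244 137 [73, 73, 153] [3.6 9.8] 70.0
245 137 [7, 10, 178] [3.6 9. ] 68.0
246 137 [13, 17, 176] [3.6 8.2] 66.0
247 137 [13, 13, 160] [3.6 7.5] 64.0
248 137 [60, 64, 153] [3.6 6.7] 62.0
245 138 [85, 92, 178] [2.8 9. ] 73.0
246 138 [10, 13, 166] [2.8 8.2] 71.0
247 138 [0, 0, 155] [2.8 7.5] 69.0
248 138 [95, 100, 166] [2.8 6.7] 67.0
```

Initially both lines stood at about 65°. Now the red is at about 162° and the white at about 156°, so almost no slip yet (0.1 rad at most); the spindle is about to bear. I re-grip and turn about 1.7 rad more.

play_rows:
  deltas: [-0.3, 0.4, 40, 0, 0, 0, 0.4, -0.3, 0.4, 70, 0, 0, 0, 0.4, -0.3, 0.4, 88, 0, 0, 0, 0.4, -0.3, 0.4, 88, 0, 0, 0, 0.4, -0.3, 0.4, 88, 0, 0, 0, 0.4]

```text
clock: 28.8
eef_pos: [611.2, 189.8, 157.1]
tool_rot: [3.141, 0.001, -3.131]
force: [0.1, 0.4, 0.2]
width: 34.5
gripper_force: 0.0
```

play_rows:
  deltas: [1, -0.9, 3.2, 0, 0, 0, 0.4, 1, -0.9, 3.2, 0, 0, 0, 0.4, 1, -0.9, 3.2, 0, 0, 0, 0.15, 1, -0.9, 3.2, 0, 0, 0, 0, 1, -0.9, 3.2, 0, 0, 0, 0, 1, -0.9, 3.2, 0, 0, 0, 0]

```text
clock: 29.55
eef_pos: [609.7, 188.7, 153.3]
tool_rot: [3.141, -0.0, -3.13]
force: [-0.9, 0.5, 4.5]
width: 10.3
gripper_force: 58.7
```

play_rows:
  deltas: [0, 0, -0.4, 0, 0, 0.1, 0, 0, 0, -0.4, 0, 0, 0.2, 0, 0, 0, -0.4, 0, 0, 0.3, 0, 0, 0, -0.4, 0, 0, 0.4, 0, 0, 0, -0.4, 0, 0, 0.5, 0, 0, 0, -0.4, 0, 0, 0.6, 0, 0, 0, -0.4, 0, 0, 0.7, 0, 0, 0, -0.4, 0, 0, 0.8, 0]

```text
clock: 30.55
eef_pos: [609.8, 188.9, 153.3]
tool_rot: [3.141, -0.001, 2.35]
force: [0.4, 1.8, 2.8]
width: 10.0
gripper_force: 58.6
```

play_rows:
  deltas: [0, 0, 0, 0, 0, 0.1, 0, 0, 0, 0, 0, 0, 0.2, 0, 0, 0, 0, 0, 0, 0.3, 0, 0, 0, 0, 0, 0, 0.4, 0, 0, 0, 0, 0, 0, 0.5, 0, 0, 0, 0, 0, 0, 0.6, 0, 0, 0, 0, 0, 0, 0.7, 0, 0, 0, 0, 0, 0, 0.8, 0, 0, 0, 0, 0, 0, 0.9, 0, 0, 0, 0, 0, 0, 0.9, 0]

```text
clock: 31.8
eef_pos: [609.9, 188.9, 153.3]
tool_rot: [3.141, -0.001, 1.454]
force: [1.6, 1.7, 2.5]
width: 10.3
gripper_force: 58.6
```

play_rows:
  deltas: [0, 0, 0, 0, 0, 0, 0, 0, 0, 0, 0, 0, 0, 0.15, 0, 0, 0, 0, 0, 0, 0.4, 0, 0, 0, 0, 0, 0, 0.4, 0, 0, 0, 0, 0, 0, 0.4, 0, 0, -30, 0, 0, 0, 0.4, 0, 0, -60, 0, 0, 0, 0.4, 0, 0, -90, 0, 0, 0, 0.4, 0, 0, -90, 0, 0, 0, 0.4, 0, 0, -90, 0, 0, 0, 0.4]

```text
clock: 33.05
eef_pos: [609.0, 187.9, 242.5]
tool_rot: [-3.139, 0.001, 1.453]
force: [1.0, 0.1, 0.5]
width: 34.4
gripper_force: 0.0
```

```bash
python3 a.py
```

```text
33.05 [609.  187.9 242.5] [-3.139e+00  1.000e-03  1.453e+00] [-0.25  0.6  -0.16  1.54  0.11  1.01 -0.56]
-180 0 [(62, 67, 62), (53, 57, 55), (139, 148, 137), (132, 78, 75), (139, 96, 94), (120, 114, 110)]
-170 0 [(62, 62, 64), (75, 77, 72), (138, 140, 132), (118, 125, 119), (178, 8, 6), (158, 159, 154)]
-160 0 [(55, 56, 55), (50, 58, 56), (123, 123, 120), (125, 125, 123), (156, 168, 161), (169, 24, 22)]
-150 0 [(64, 67, 65), (53, 61, 60), (79, 84, 79), (113, 115, 107), (118, 124, 117), (142, 72, 68)]
-140 0 [(58, 65, 61), (63, 68, 61), (52, 58, 55), (72, 77, 74), (67, 73, 69), (103, 108, 105)]
-130 0 [(54, 59, 55), (81, 68, 51), (54, 58, 58), (58, 66, 64), (58, 63, 64), (37, 38, 37)]
-120 0 [(58, 60, 59), (52, 62, 66), (55, 56, 55), (65, 66, 67), (68, 71, 68), (62, 65, 61)]
-110 0 [(60, 64, 65), (78, 68, 53), (55, 60, 58), (55, 60, 58), (59, 61, 59), (55, 60, 61)]
-100 0 [(57, 63, 58), (67, 64, 54), (59, 62, 64), (59, 62, 64), (210, 213, 198), (98, 104, 96)]
-90 0 [(62, 63, 64), (56, 55, 52), (57, 61, 57), (57, 61, 57), (120, 123, 110), (215, 220, 206)]
-80 0 [(61, 63, 64), (69, 58, 
[... 1831 characters left out ...]
, (114, 115, 109)]
110 1 [(55, 60, 61), (58, 63, 63), (185, 188, 179), (177, 182, 174), (108, 108, 105), (85, 89, 83)]
120 1 [(64, 68, 67), (62, 65, 61), (181, 183, 176), (173, 177, 170), (95, 97, 94), (102, 103, 100)]
130 1 [(57, 61, 58), (63, 67, 67), (183, 183, 176), (117, 121, 112), (95, 95, 92), (98, 100, 97)]
140 1 [(59, 64, 61), (62, 64, 66), (171, 172, 168), (152, 159, 150), (81, 83, 79), (91, 91, 86)]
150 1 [(68, 71, 68), (58, 63, 64), (170, 179, 174), (120, 114, 110), (77, 58, 58), (71, 75, 73)]
160 1 [(57, 60, 58), (61, 63, 63), (169, 24, 22), (114, 98, 93), (120, 114, 110), (79, 70, 70)]
170 1 [(58, 62, 61), (52, 58, 55), (157, 73, 67), (150, 37, 36), (106, 76, 72), (95, 76, 72)]
```

Now the white is at about 67° and the red still at about 162°, so the slip is about 1.65 rad. I make a quick check of the bar, then hand in.

Run:
```python
from h import *
c=camera_info("wrist");i=get_image("wrist");m,q,ce=pink(i);k=rect(c,m,53);print(q,k)
c=camera_info("scene");i=get_image("scene");m,q,ce=pink(i);print(q,rect(c,m,53),read_state()["force"])
```

```text
[171 164  73  21 824] ((553.5870361328125, 185.7397003173828), (82.20216369628906, 14.335744857788086), 1.949655532836914)
[307 161  34  17 120] ((571.3423461914062, 180.49571228027344), (113.06427001953125, 14.573099136352539), 3.412682056427002) [-0.26264387  0.01402522 -0.18987012]
```

The bar is unmoved and square: 0.034 rad in the wrist view, the same place as before in the scene view.

```bash
python3 -c "
from cell import *
print(finish_job())"
```

```text
the job is handed in; nothing more can be done
None
```

The pink bar is home against the fence and end stop and clamped under the spindle, with the ratchet slipped about 1.65 rad (estimated from the knob and thimble lines in the camera images), and the job is handed in; no verdict was returned.

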